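# Find the tired shock mount and tag it

## Task

One of the three spring mounts on the lab bench has gone soft. Press each black rubber pad at least halfway down with the fingertips to feel which one yields most easily, and only after trying all three push the orange tag on that softest mount all the way down. Leave the other two tags up, do not lift or shift the mounts, disturb nothing else on the bench, and finish with the pads sprung back up.

Things in the scene. Friction and masses are not known exactly. Their poses are not given: they have to be found in the camera images.
- mount_k: one of three loose spring mounts that look alike (which stands where changes): steel base plate 130 (x) x 80 (y) x 12 mm, about 0.8 kg in all, on the bench. Origin: centre of its underside. Along its x axis: a round black rubber pad at x = +34 mm (44 mm across, 10 mm thick) over a black cup (48 mm across, top 38 mm up), and an orange push-down tag at x = -44 mm
- pad_k_top (a point): centre of the upper face of the pad of mount_k; 62 mm above the bench when up, 48 mm at its stop (14 mm travel); springs back when let go. Pressed 9 mm, the three pads push back with roughly 2.4, 5 and 9.5 N (push grows steadily with travel); 16 N takes any to its stop
- pointer_k (a joint): yellow drag pointer (10 x 8 x 6 mm) beside the pad of mount_k, under a small steel ear of the pad on the mount's +y side: m; starts at 0, is pushed down by the pad and stays, so it shows the farthest the pad has been pressed
- tag_k (a joint): how far the orange tag of mount_k is pushed down, m: 0 to 0.003 at the start (up), 0.020 fully down. Moves at about 10 N (12 to 18 N at the end of its way) and stays where it is left. The tag of a mount that is not the softest catches at 0.010, and pulling one up again lifts the mount: choose first
- tag_k_top (a point): centre of the upper face of the orange tag of mount_k (flat head 30 x 34 x 8 mm, on a stem); 51 to 54 mm above the bench when up, 34 mm when fully down
- mount_t: one of three loose spring mounts that look alike (which stands where changes): steel base plate 130 (x) x 80 (y) x 12 mm, about 0.8 kg in all, on the bench. Origin: centre of its underside. Along its x axis: a round black rubber pad at x = +34 mm (44 mm across, 10 mm thick) over a black cup (48 mm across, top 38 mm up), and an orange push-down tag at x = -44 mm
- pad_t_top (a point): centre of the upper face of the pad of mount_t; 62 mm above the bench when up, 48 mm at its stop (14 mm travel); springs back when let go. Pressed 9 mm, the three pads push back with roughly 2.4, 5 and 9.5 N (push grows steadily with travel); 16 N takes any to its stop
- pointer_t (a joint): yellow drag pointer (10 x 8 x 6 mm) beside the pad of mount_t, under a small steel ear of the pad on the mount's +y side: m; starts at 0, is pushed down by the pad and stays, so it shows the farthest the pad has been pressed
- tag_t (a joint): how far the orange tag of mount_t is pushed down, m: 0 to 0.003 at the start (up), 0.020 fully down. Moves at about 10 N (12 to 18 N at the end of its way) and stays where it is left. The tag of a mount that is not the softest catches at 0.010, and pulling one up again lifts the mount: choose first
- tag_t_top (a point): centre of the upper face of the orange tag of mount_t (flat head 30 x 34 x 8 mm, on a stem); 51 to 54 mm above the bench when up, 34 mm when fully down
- mount_w: one of three loose spring mounts that look alike (which stands where changes): steel base plate 130 (x) x 80 (y) x 12 mm, about 0.8 kg in all, on the bench. Origin: centre of its underside. Along its x axis: a round black rubber pad at x = +34 mm (44 mm across, 10 mm thick) over a black cup (48 mm across, top 38 mm up), and an orange push-down tag at x = -44 mm
- pad_w_top (a point): centre of the upper face of the pad of mount_w; 62 mm above the bench when up, 48 mm at its stop (14 mm travel); springs back when let go. Pressed 9 mm, the three pads push back with roughly 2.4, 5 and 9.5 N (push grows steadily with travel); 16 N takes any to its stop
- pointer_w (a joint): yellow drag pointer (10 x 8 x 6 mm) beside the pad of mount_w, under a small steel ear of the pad on the mount's +y side: m; starts at 0, is pushed down by the pad and stays, so it shows the farthest the pad has been pressed
- tag_w (a joint): how far the orange tag of mount_w is pushed down, m: 0 to 0.003 at the start (up), 0.020 fully down. Moves at about 10 N (12 to 18 N at the end of its way) and stays where it is left. The tag of a mount that is not the softest catches at 0.010, and pulling one up again lifts the mount: choose first
- tag_w_top (a point): centre of the upper face of the orange tag of mount_w (flat head 30 x 34 x 8 mm, on a stem); 51 to 54 mm above the bench when up, 34 mm when fully down
- red_bottle: clear glass lab bottle with red cap, 66 mm wide, 115 mm tall; a bystander, origin at the centre of its underside
- amber_bottle: amber glass bottle with blue cap, 66 mm wide, 115 mm tall; a bystander, origin at the centre of its underside
- spare_cap: loose blue ring-shaped bottle cap, 40 mm wide, 22 mm tall; a bystander, origin at the centre of its underside
- puck: loose black rubber puck with a stub on top, 36 mm wide, 30 mm tall; a bystander, origin at the centre of its underside
- screwdriver: screwdriver lying flat, 170 mm long, 30 mm or less tall; a bystander, origin on its handle-to-tip line
- white_pot: open white plastic pot, 76 mm wide, 75 mm tall; a bystander, origin at the centre of its underside
- tray: open cardboard tray 110 x 150 x 35 mm; a bystander, origin at the centre of its underside
Mind the look-alikes: they are no part of the job. Leave any purple look-alike of the mount_w alone.

How it is judged:
By the outcome, as a careful person would: the job done as asked, in the order asked, and still so for the second after the job is handed in, with the robot touching nothing.
It also fails if it takes over 64 s, if anything falls off the work surface, if the arm or the gripper's body presses on something with over 40 N, if the wrist force passes 120 N, or if a joint passes its speed limit or range.

## Robot

A 6-joint arm with a two-finger parallel gripper is mounted at the origin on the work surface. World frame = base frame: x ahead of the robot, y to its left, z up, the work surface at z = 0. Lengths are in m, angles in degrees, forces in N, time in s.
With the tool pointing down it reaches from about 0.325 to 0.85 m from the base axis. Payload 15.5 kg.
Tool frame: the origin (TCP) lies midway between the tips of the shut fingers; the grasp point (between the pads) lies 19 mm behind it; z points along the fingers, y is the line along which they close (so a half turn about z gives the same grasp; the last joint's range is limited). The gripper opens to 91 mm and grips with 3 to 60 N. Pads are 32 mm wide; open, the fingers measure 118 mm over their backs; the gripper's body (76 mm by 178 mm) begins 60 mm behind the grasp point.
Start: joints at [69.872, 28.281, 77.091, -0, 74.628, -5.472], TCP at [0.158, 0.605, 0.182] pointing down, gripper open.
Joint ranges: [-166.48, 166.48], [-47.26, 123.95], [12.59, 153.08], [-70.14, 250.14], [6.76, 159.57], [-176.63, 176.63]. Speed limits (degrees/s): [108.29, 108.29, 147.25, 172.46, 172.46, 172.46].

## Interface

Orientations are given as a 3x3 rotation matrix whose columns are the frame's x, y, z axes.
In Python, from bench import ctrl gives the robot as it stands. The module is installed in compiled form; this text tells all that it offers. Calls block until the motion is done:
- ctrl.goto(position, orientation): joint-space move of the TCP to a pose.
- ctrl.move_l(position, vel=0.15, ori=None, contact_N=None): straight line of the TCP; ori=None keeps the orientation; vel is the mean speed in m/s. With contact_N (N) it stops when the force on the tool has changed by that much, and returns True; else False.
- ctrl.movej(angles): joint-space move.
- ctrl.command_gripper(opening): opening from 0.0 (shut) to 1.0 (fully open); the grip force is fixed at half the most; returns when the fingers have stopped.
- ctrl.sleep(seconds).
- ctrl.ik(position, orientation): joint angles nearest the present ones, or None.
- ctrl.read_camera(name): name is "side" or "top"; returns the picture (384x512x3 uint8, blue, green, red); there is no depth.
- ctrl.camera_params(name): a dict with "fx", "fy", "cx", "cy" (pixels), "D" ([k1, k2, p1, p2, k3] as OpenCV has them; the pictures are not rectified), "pose" (4x4, takes a point from camera to world coordinates). Camera axes: x right, y up, looking along -z (the intrinsics and any distortion apply to the point x, -y, -z); pixel columns grow to the right and rows downward; lengths in m; the calibration is good to about 2 mm. A picture is of the moment at which its call begins. camera_params takes no time and is no camera call.
A pose or a line that the arm cannot do raises ctrl.MotionError and nothing moves.
- ctrl.sign_off(): hands the job in; it is judged then, once.
Readings, each from a call of its own:
- ctrl.current_t(): time.
- ctrl.current_q(): joint angles.
- ctrl.current_dq(): joint speeds.
- ctrl.current_effort(): joint torques, N m.
- ctrl.current_tool_pos(): TCP position.
- ctrl.current_eef_rot(): TCP orientation.
- ctrl.current_contact_force(): force on the tool from outside, world axes, zero at the start.
- ctrl.current_wrist_torque(): the same for the moment, N m.
- ctrl.current_grip_width(): opening from 0.0 (shut) to 1.0 (fully open).
- ctrl.current_grasp_force(): force on a finger pad.
Only numpy, scipy, OpenCV 4.12 (cv2) and the standard library are available. Lean on these libraries where they do the work, as an engineer would, in place of code of your own. Each camera call takes 0.05 s, during which the arm holds its last target. There are 200 camera calls.

## Working session

There is one attempt and no reset: what is moved stays moved. The work goes in short steps, each a Python script; the robot and the scene stay as the last script left them, time stands still between calls to the robot, and variables do not carry over. Pictures are saved under pics/ and viewed, at most 10 in all, crops included, and the job is handed in when it is done.

```bash
mkdir -p pics
python3 - <<'E'
from bench import ctrl
import cv2
for n in("top","side"):
    cv2.imwrite(f"pics/{n}0.png",cv2.resize(ctrl.read_camera(n),(800,600),interpolation=cv2.INTER_CUBIC))
    p=ctrl.camera_params(n);print(n,p)
print(ctrl.current_t(),ctrl.current_eef_rot())
E
```

```text
top {'fx': 421.5879766579145, 'fy': 421.5879766579145, 'cx': 255.95276685608755, 'cy': 187.26067825253824, 'D': array([-0.01912702,  0.        ,  0.        ,  0.        ,  0.        ]), 'pose': array([[-1.00905164e-02,  9.83874169e-01, -1.78577156e-01,
         3.09013043e-01],
       [-9.99842896e-01, -1.25298786e-02, -1.25373976e-02,
         9.98700971e-04],
       [-1.45727717e-02,  1.78422592e-01,  9.83846031e-01,
         1.23694403e+00],
       [ 0.00000000e+00,  0.00000000e+00,  0.00000000e+00,
         1.00000000e+00]])}
side {'fx': 436.23915432959745, 'fy': 436.23915432959745, 'cx': 253.31358215188442, 'cy': 193.16025171367903, 'D': array([-0.05405854,  0.        ,  0.        ,  0.        ,  0.        ]), 'pose': array([[ 0.99248026,  0.09123238, -0.08160626,  0.45981951],
       [-0.12237668,  0.7538423 , -0.64555847, -0.7666685 ],
       [ 0.00262242,  0.65069074,  0.75933832,  0.97720765],
       [ 0.        ,  0.        ,  0.        ,  1.        ]])}
0.1 [[-9.67463734e-01  2.53009392e-01 -4.13689833e-04]
 [ 2.53009689e-01  9.67463220e-01 -1.00774596e-03]
 [ 1.45260506e-04 -1.07962520e-03 -9.99999407e-01]]
```

View pics/top0.png

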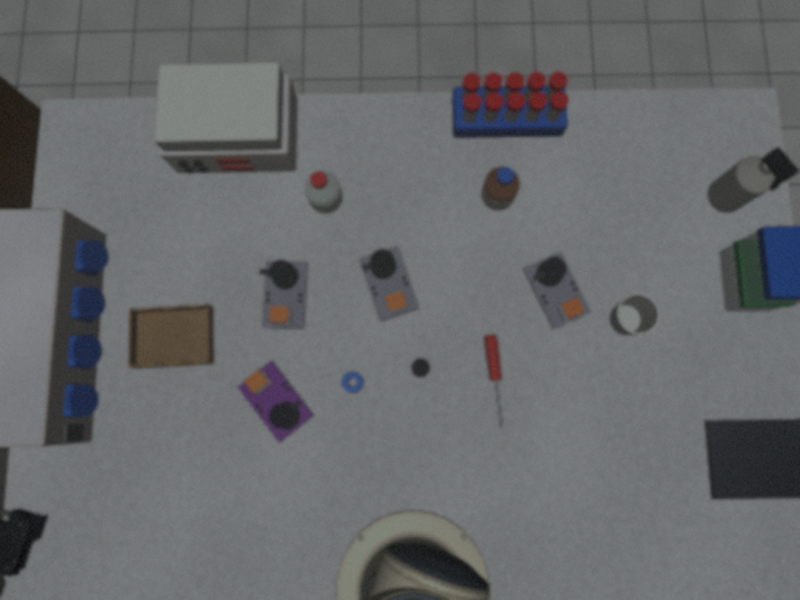

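View pics/side0.png

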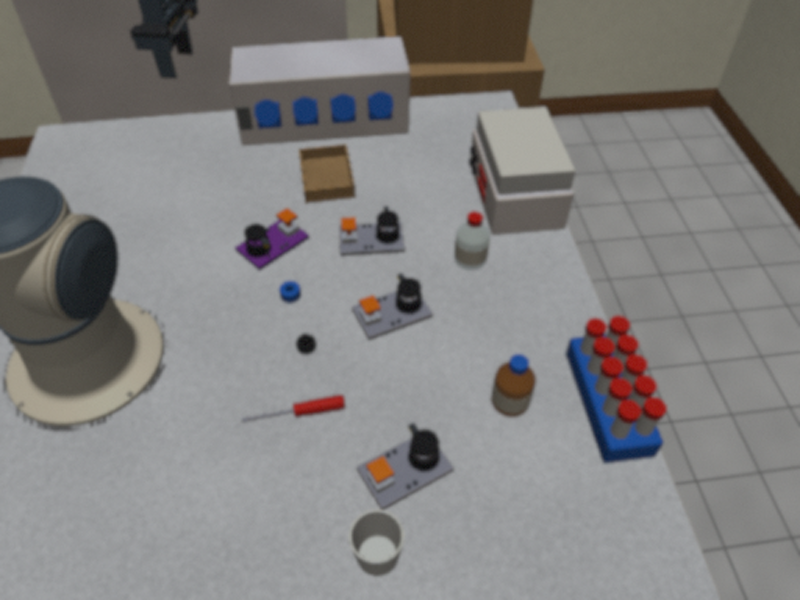

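Candidates (top view, 800-px picture): grey mounts A with pad (285,274) and tag (279,314), B with pad (383,263) and tag (396,301), C with pad (551,270) and tag (572,308). The purple look-alike at (276,400) and the loose black puck at (420,367) are not part of the job. I choose the three grey ones and next measure them, with a close crop as a check.

```bash
cat > h.py <<'E'
from bench import ctrl
import cv2, numpy as np
def KD(p): return np.array([[p['fx'],0,p['cx']],[0,p['fy'],p['cy']],[0,0,1]]),p['D']
F=np.diag([1.,-1,-1])
def ray(n,uv,z):
    p=ctrl.camera_params(n);K,D=KD(p)
    x,y=cv2.undistortPoints(np.array([[uv]],float),K,D)[0,0]
    R=p['pose'][:3,:3];t=p['pose'][:3,3];d=R@F@[x,y,1]
    return t+d*(z-t[2])/d[2]
def proj(n,P):
    p=ctrl.camera_params(n);K,D=KD(p);R=F@p['pose'][:3,:3].T
    return cv2.projectPoints(np.atleast_2d(P).astype(float),cv2.Rodrigues(R)[0],-R@p['pose'][:3,3],K,D)[0][:,0]
E
python3 - <<'E'
from h import *
seeds={'top':{'A':((285,274),(279,314)),'B':((383,263),(396,301)),'C':((551,270),(572,308))},
'side':{'A':((388,220),(349,224)),'B':((409,287),(370,304)),'C':((424,442),(380,468))}}
im={}
def cen(mask,s,r=14):
    n,l,st,c=cv2.connectedComponentsWithStats(mask.astype(np.uint8))
    k=min(range(1,n),key=lambda i:np.hypot(*(c[i]-s))+(1e3 if st[i,4]<25 else 0)); return c[k],st[k,4],(l==k)
res={}
for n in seeds:
    I=im[n]=ctrl.read_camera(n);hsv=cv2.cvtColor(I,cv2.COLOR_BGR2HSV)
    H,S,V=[hsv[...,i].astype(int) for i in range(3)]
    for m,(ps,ts) in seeds[n].items():
        ps=np.array(ps)/1.5625;ts=np.array(ts)/1.5625
        t,ta,_=cen((H>4)&(H<22)&(S>130)&(V>90),ts)
        dark=cv2.morphologyEx((V<60).astype(np.uint8),cv2.MORPH_OPEN,np.ones((5,5)))
        q,qa,mk=cen(dark,ps)
        T=ray(n,t,.0525);Q=ray(n,q,.062 if n=='top' else .045)
        print(n,m,t.round(1),ta,q.round(1),qa,'tag',T.round(4),'pad',Q.round(4),'d',np.linalg.norm((Q-T)[:2]).round(4),'yaw',np.degrees(np.arctan2(*(Q-T)[[1,0]])).round(1))
        res[n,m]=T,Q
th=np.linspace(0,2*np.pi,40)
out=[]
for n in seeds:
  J=cv2.resize(im[n],None,fx=4,fy=4,interpolation=cv2.INTER_CUBIC); J=np.clip(J*1.6,0,255).astype(np.uint8)
  for m in 'ABC':
    T=(res['top',m][0]+res['side',m][0])/2; Q=res['top',m][1]; u=(Q-T)[:2];u/=np.hypot(*u); v=np.array([-u[1],u[0]])
    O=T[:2]+.044*u
    W=lambda a,z:np.array([[*(O+x*u+y*v),z] for x,y in a])
    rect=lambda cx,hx,hy:[(cx-hx,-hy),(cx+hx,-hy),(cx+hx,hy),(cx-hx,hy)]
    for P in(W(rect(0,.065,.04),.012),W(rect(-.044,.015,.017),.0525),W([(.034+.022*np.cos(a),.022*np.sin(a)) for a in th],.062)):
        cv2.polylines(J,[np.round(proj(n,P)*4+1.5).astype(int)],True,(0,255,0),1)
    c=np.round(proj(n,W([(0,0)],.03))[0]*4).astype(int)
    out.append(J[c[1]-130:c[1]+130,c[0]-130:c[0]+130])
cv2.imwrite('pics/fit.png',np.vstack([np.hstack(out[:3]),np.hstack(out[3:])]))
E
```

```text
top A [178.1 200.4] 74 [181.  175.3] 230 tag [0.4887 0.2382 0.0525] pad [0.5596 0.2297 0.062 ] d 0.0714 yaw -6.8
top B [252.8 192. ] 70 [244.6 168.9] 223 tag [0.5103 0.0253 0.0525] pad [0.5759 0.0479 0.062 ] d 0.0693 yaw 19.0
top C [366.1 196.4] 78 [352.4 173.6] 253 tag [ 0.4936 -0.2962  0.0525] pad [ 0.5583 -0.2587  0.062 ] d 0.0748 yaw 30.0
side A [222.7 143.2] 61 [247.6 140.4] 98 tag [0.4899 0.233  0.0525] pad [0.5689 0.2449 0.045 ] d 0.0799 yaw 8.6
side B [236.4 194.7] 90 [261.1 184.3] 133 tag [0.5119 0.0196 0.0525] pad [0.5862 0.0563 0.045 ] d 0.0829 yaw 26.3
side C [242.9 300. ] 152 [271. 288.] 380 tag [ 0.4954 -0.3007  0.0525] pad [ 0.5654 -0.274   0.045 ] d 0.0749 yaw 20.9
```

View pics/fit.png

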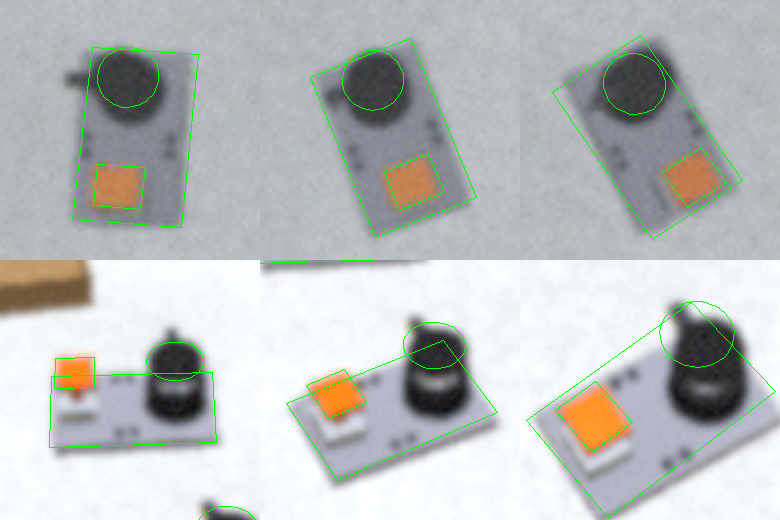

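The crop confirms all three grey mounts, with tags and pads seen in both views. The tags fit, but the pad centroids and yaws are off because the ear biases them. I'll refine the poses by fitting silhouettes in both views.

```bash
cat > fit.py <<'E'
from h import *
from scipy.optimize import minimize
import json
S=4; th=np.linspace(0,2*np.pi,32)
rect=lambda cx,hx,hy,z:[(cx-hx,-hy,z),(cx+hx,-hy,z),(cx+hx,hy,z),(cx-hx,hy,z)]
circ=lambda r,z:[(.034+r*np.cos(a),r*np.sin(a),z) for a in th]
parts=[rect(0,.065,.04,0)+rect(0,.065,.04,.012),circ(.024,.012)+circ(.024,.038),circ(.022,.04)+circ(.022,.062),rect(-.044,.015,.017,.045)+rect(-.044,.015,.017,.0525),rect(-.044,.01,.012,.012)+rect(-.044,.01,.012,.045)]
def world(a,q):
    a=np.array(a);c,s=np.cos(q[2]),np.sin(q[2])
    return np.c_[q[0]+c*a[:,0]-s*a[:,1],q[1]+s*a[:,0]+c*a[:,1],a[:,2]]
init={'A':(.533,.236,0),'B':(.553,.038,.35),'C':(.533,-.28,.45)}
fg={};im={}
for n in('top','side'):
    I=im[n]=ctrl.read_camera(n);L=cv2.resize(cv2.cvtColor(I,cv2.COLOR_BGR2LAB),None,fx=S,fy=S,interpolation=cv2.INTER_LINEAR).astype(float); fg[n]=L
poses={};tiles=[]
for m,q0 in init.items():
    data={}
    for n in fg:
        c=(proj(n,[q0[0],q0[1],.03])[0]*S).astype(int);h=140
        W=fg[n][c[1]-h:c[1]+h,c[0]-h:c[0]+h]
        bg=np.median(np.r_[W[:10].reshape(-1,3),W[-10:].reshape(-1,3),W[:,-10:].reshape(-1,3)],0)
        d=np.linalg.norm(W-bg,axis=2)
        pl=(proj(n,world([(0,0.012,.012)],q0))[0]*S-c+h).astype(int)
        pv=np.median(d[pl[1]-8:pl[1]+8,pl[0]-8:pl[0]+8]); M=(d>pv/2).astype(np.uint8)
        M=cv2.morphologyEx(M,cv2.MORPH_OPEN,np.ones((15,15)))
        data[n]=(M,c-h)
    def ren(n,q,off):
        R=np.zeros((280,280),np.uint8)
        for p in parts:
            P=(proj(n,world(p,q))+.5)*S-.5-off
            cv2.fillConvexPoly(R,cv2.convexHull(np.round(P*16).astype(np.int32)),1,cv2.LINE_8,4)
        return R
    def cost(q):
        s=0
        for n,(M,o) in data.items():
            R=ren(n,q,o);s+=1-(R&M).sum()/(R|M).sum()
        return s
    best=min((minimize(cost,(q0[0],q0[1],q0[2]+d),method='Nelder-Mead',options=dict(initial_simplex=np.array([q0,q0,q0,q0])+[[0,0,d],[.01,0,d],[0,.01,d],[0,0,d+.15]])) for d in(-.1,.05)),key=lambda r:r.fun)
    q=best.x;poses[m]=list(q)
    print(m,q[:2].round(4),np.degrees(q[2]).round(1),best.fun.round(3),'pad',world([(.034,0,.062)],q)[0].round(4),'tag',world([(-.044,0,.052)],q)[0].round(4))
    col=[]
    for n,(M,o) in data.items():
        J=np.clip(cv2.resize(im[n],None,fx=S,fy=S)[o[1]:o[1]+280,o[0]:o[0]+280]*1.5,0,255).astype(np.uint8)
        for p,cc in((rect(0,.065,.04,.012),(0,255,0)),(circ(.022,.062),(0,255,0)),(rect(-.044,.015,.017,.0525),(0,255,0))):
            cv2.polylines(J,[np.round((proj(n,world(p,q))+.5)*S-.5-o).astype(np.int32)],True,cc,1)
        col.append(J)
    tiles.append(np.vstack(col))
json.dump(poses,open('poses.json','w'))
cv2.imwrite('pics/fit2.png',cv2.resize(np.hstack(tiles),(795,530)))
E
python3 fit.py
```

```text
A [0.5331 0.2363] -1.9 0.41 pad [0.5671 0.2352 0.062 ] tag [0.4891 0.2377 0.052 ]Traceback (most recent call last):
  File "fit.py", line 38, in <module>
    best=min((minimize(cost,(q0[0],q0[1],q0[2]+d),method='Nelder-Mead',options=dict(initial_simplex=np.array([q0,q0,q0,q0])+[[0,0,d],[.01,0,d],[0,.01,d],[0,0,d+.15]])) for d in(-.1,.05)),key=lambda r:r.fun)
  File "fit.py", line 38, in <genexpr>
    best=min((minimize(cost,(q0[0],q0[1],q0[2]+d),method='Nelder-Mead',options=dict(initial_simplex=np.array([q0,q0,q0,q0])+[[0,0,d],[.01,0,d],[0,.01,d],[0,0,d+.15]])) for d in(-.1,.05)),key=lambda r:r.fun)
              ~~~~~~~~^^^^^^^^^^^^^^^^^^^^^^^^^^^^^^^^^^^^^^^^^^^^^^^^^^^^^^^^^^^^^^^^^^^^^^^^^^^^^^^^^^^^^^^^^^^^^^^^^^^^^^^^^^^^^^^^^^^^^^^^^^^^^^^^^^^^^^^^^^^^^^^^^
    res = _minimize_neldermead(fun, x0, args, callback, bounds=bounds,
                               **options)
    fxcc = func(xcc)
    fx = function(np.copy(x), *(wrapper_args + args))
  File "fit.py", line 36, in cost
    R=ren(n,q,o);s+=1-(R&M).sum()/(R|M).sum()
  File "fit.py", line 30, in ren
    P=(proj(n,world(p,q))+.5)*S-.5-off
       ~~~~^^^^^^^^^^^^^^
  File "h.py", line 11, in proj
    p=ctrl.camera_params(n);K,D=KD(p);R=F@p['pose'][:3,:3].T
ValueError: time passes only in moves, steps and waits
```

```bash
sed -i 's/ctrl.camera_params(n)/CP[n]/; s/^def KD/CP={n:ctrl.camera_params(n) for n in("top","side")}\ndef KD/' h.py
sed -i 's/^        data\[n\]=(M,c-h)/        _,l=cv2.connectedComponents(M);M=(l==l[pl[1],pl[0]]).astype(np.uint8)\n        data[n]=(M,c-h)/' fit.py
python3 fit.py; python3 -c "from bench import ctrl;print(ctrl.current_t())"
```

```text
A [0.5331 0.2362] -1.9 0.096 pad [0.5671 0.2351 0.062 ] tag [0.4891 0.2376 0.052 ]
B [0.5525 0.0387] 18.2 0.1 pad [0.5848 0.0493 0.062 ] tag [0.5107 0.0249 0.052 ]
C [ 0.5346 -0.2796] 24.0 0.113 pad [ 0.5657 -0.2657  0.062 ] tag [ 0.4944 -0.2974  0.052 ]
0.4
```

View pics/fit2.png

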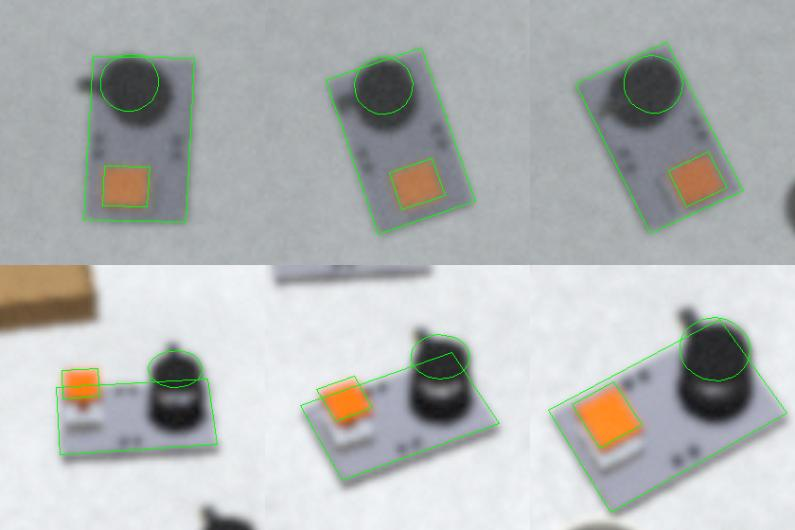

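The overlays now match in both views and the sizes are consistent. Next I press the pads.

```bash
cat > p.py <<'E'
from h import *
import json
poses=json.load(open('poses.json'))
def pt(m,x):
    X,Y,a=poses[m]; return np.array([X+x*np.cos(a),Y+x*np.sin(a)])
def ori(m):
    a=poses[m][2]; x=-np.array([np.cos(a),np.sin(a),0]); z=np.array([0,0,-1.]); return np.c_[x,np.cross(z,x),z]
def f(k=4):
    r=[]
    for _ in range(k): ctrl.sleep(.03); r.append(ctrl.current_contact_force()[2])
    return np.mean(r)
E
cat > press.py <<'E'
from p import *
import sys
if ctrl.current_grip_width()>.02: ctrl.command_gripper(0.)
for m in sys.argv[1]:
    x=pt(m,.034)
    ctrl.goto([*x,.10],ori(m)); ctrl.move_l([*x,.066],vel=.08); ctrl.sleep(.15); f0=f()
    for z in(.0585,.055,.052):
        hit=ctrl.move_l([*x,z],vel=.03,contact_N=25); ctrl.sleep(.15)
        print(m,z,hit,np.round(ctrl.current_tool_pos(),4),'F',round(f()-f0,2))
    ctrl.move_l([*x,.066],vel=.06); ctrl.sleep(.1); print('after',round(f()-f0,2)); ctrl.move_l([*x,.10],vel=.15)
print(ctrl.current_t())
E
python3 press.py A
```

```text
A 0.0585 False [0.5671 0.2351 0.0586] F -0.22
A 0.055 False [0.5671 0.2351 0.055 ] F -0.35
A 0.052 False [0.5671 0.2351 0.052 ] F -0.13
after -0.17
7.3917
```

Run:
```python
from h import *
print(ctrl.current_grip_width(),ctrl.current_tool_pos(),ctrl.current_contact_force())
I=[ctrl.read_camera('side')[90:230,150:340],ctrl.read_camera('top')[100:240,110:300]]
cv2.imwrite('pics/a.png',np.hstack([cv2.resize(i,(380,280),interpolation=cv2.INTER_CUBIC) for i in I]))
```

```text
0.0028989045328954633 [0.56742066 0.23520903 0.10045161] [ 0.39895232 -0.29193371 -0.95668141]
```

View pics/a.png

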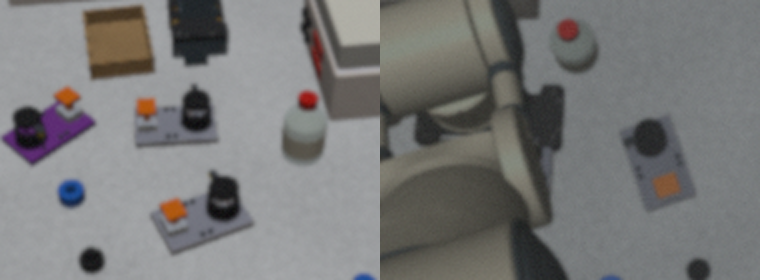

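The side view shows the gripper tip at about (197,62) and pad A's top at about (196,93). I'll compare that with the projected TCP.

Run:
```python
from p import *
for n,o in(('side',(150,90)),('top',(110,100))):
    print(n,((proj(n,[[*pt('A',.034),z] for z in(.10,.062)])-o)*2).round(0))
I=ctrl.read_camera('side')[95:165,200:295]
cv2.imwrite('pics/b.png',cv2.resize(I,None,fx=7,fy=7,interpolation=cv2.INTER_CUBIC))
```

```text
side [[194.  78.]
 [195.  97.]]
top [[133. 140.]
 [138. 146.]]
```

View pics/b.png

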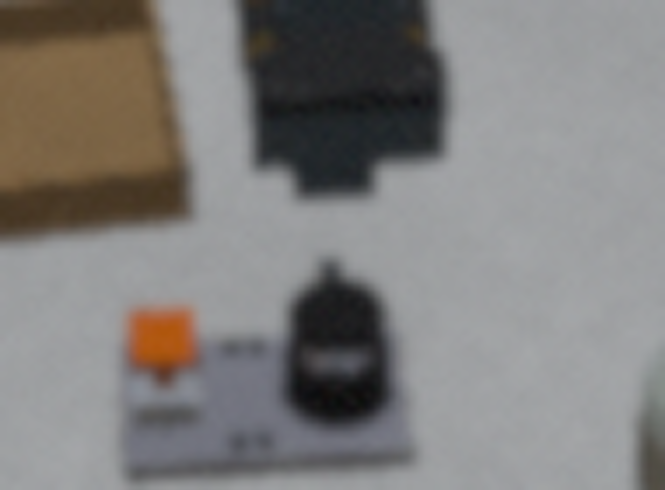

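Run:
```python
from p import *
for n in('side','top'): print(n,(proj(n,[[.158,.605,.182],[.158,.605,.212]])*1.5625).round(0))
a=cv2.imread('pics/side0.png')[0:100,100:230]; b=cv2.imread('pics/top0.png')[490:590,0:130]
# rotate tool by 90 deg about z, over A, to uncover the fingers
R=ori('A')@np.array([[0,-1,0],[1,0,0],[0,0,1.]])
x=pt('A',.034)
ctrl.goto([*x,.12],R); ctrl.sleep(.2); print(ctrl.current_tool_pos().round(4) if hasattr(ctrl.current_tool_pos(),'round') else ctrl.current_tool_pos(), ctrl.current_t())
c=ctrl.read_camera('side')[85:165,195:299]
uv=(proj('side',[[*x,.12]])[0]-(195,85)+.5)*5
c=cv2.resize(c,None,fx=5,fy=5,interpolation=cv2.INTER_CUBIC); cv2.drawMarker(c,tuple(int(v) for v in uv),(0,255,0),cv2.MARKER_CROSS,12)
cv2.imwrite('pics/c.png',np.hstack([c,np.vstack([cv2.resize(a,(260,200)),cv2.resize(b,(260,200))])]))
```

```text
side [[180.  77.]
 [177.  64.]]
top [[ 24. 513.]
 [ 12. 516.]]
[0.5671 0.2351 0.1199] 9.2
```

View pics/c.png

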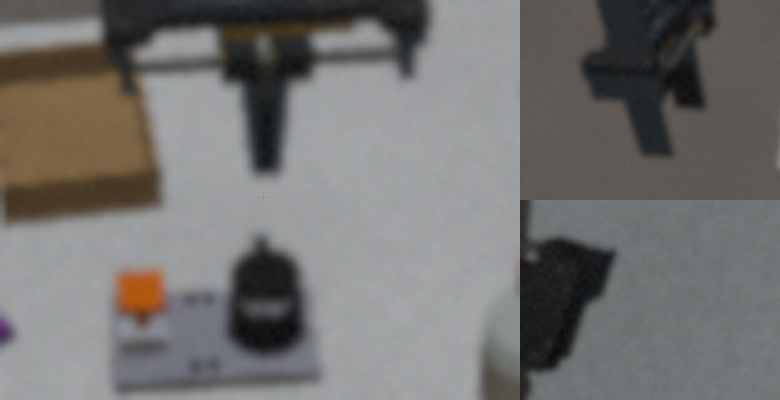

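The shut tips show at (265,172) but the TCP projects to (263,198). So the tips sit about 2–3 cm higher (or further in +y) than the reported TCP, which explains the missing contact. I'll feel gently downward and look.

Run:
```python
from p import *
x=pt('A',.034)
ctrl.move_l([*x,.056],vel=.12); ctrl.sleep(.15); f0=f(6)
hit=ctrl.move_l([*x,.030],vel=.025,contact_N=1.3); ctrl.sleep(.1)
print(hit,ctrl.current_tool_pos(),'dF',np.array(ctrl.current_contact_force())-[0,0,f0],'tq',ctrl.current_wrist_torque())
c=ctrl.read_camera('side')[95:165,205:295]
d=ctrl.read_camera('top')[150:220,140:230]
cv2.imwrite('pics/d.png',np.hstack([cv2.resize(v,None,fx=4.4,fy=4.4,interpolation=cv2.INTER_CUBIC) for v in(c,d)]))
print(ctrl.current_t())
```

```text
False [0.56719251 0.23513675 0.03016282] dF [-0.10234459 -0.67695444 -0.56087878] tq [-0.13386391  0.02081448  0.02786768]
11.675
```

View pics/d.png

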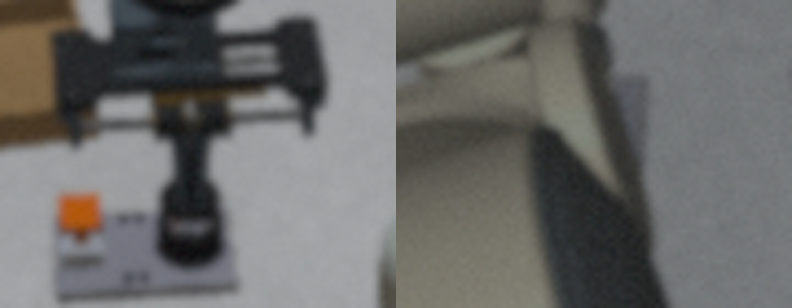

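Run:
```python
from p import *
for n in('top','side'): print(n,'base',(proj(n,[[0,0,0]])*1.5625).round(0), ctrl.read_camera(n).shape)
x=pt('A',.034)
ctrl.move_l([*x,.11],vel=.15); print('F free',ctrl.current_contact_force())
sA=ctrl.read_camera('side')[105:165,205:305]
P=np.array([.38,-.5,.30])
R=np.array([[0,1.,0],[1,0,0],[0,0,-1]])  # tool y along world x
q=ctrl.ik(P,R); q2=ctrl.ik(P,-R*[[1,1,1]]*np.array([1,1,-1])); print(q,q2)
R=R if q is not None and (q2 is None or abs(q[5]-ctrl.current_q()[5])<abs(q2[5]-ctrl.current_q()[5])) else R*np.array([-1,-1,1])
ctrl.goto(P,R); ctrl.sleep(.1); P=np.array(ctrl.current_tool_pos()); print(P,ctrl.current_t())
out=[]
for n in('side','top'):
    I=ctrl.read_camera(n); np.save(f'tip_{n}.npy',I)
    u=proj(n,[P,P+[0,0,.022],P+[0,.02,0]]); c=u[0].astype(int)
    o=np.clip(c-[50,40],0,[412,314]); J=cv2.resize(I[o[1]:o[1]+70,o[0]:o[0]+100],None,fx=4,fy=4,interpolation=cv2.INTER_CUBIC)
    J=np.clip(J*1.8,0,255).astype(np.uint8)
    for k,col in zip(u,((0,255,0),(0,0,255),(255,0,0))): cv2.drawMarker(J,tuple(int(v) for v in (k-o+.5)*4),col,cv2.MARKER_CROSS,10)
    out.append(J); print(n,o,u.round(1))
bot=np.zeros((300,800,3),np.uint8); bot[:240,:400]=cv2.resize(np.clip(sA*1.4,0,255).astype(np.uint8),(400,240),interpolation=cv2.INTER_CUBIC)
cv2.imwrite('pics/e.png',np.vstack([np.hstack(out),bot]))
```

```text
top base [[412. 589.]] (384, 512, 3)
side base [[ 85. 358.]] (384, 512, 3)
F free [ 0.76678306  0.05177699 -0.31510244]
[-5.82108761e+01  2.37857831e+01  6.61763126e+01 -2.54444375e-14
  9.00379044e+01 -5.82108761e+01] [-5.82108761e+01  2.37857831e+01  6.61763126e+01 -2.54444375e-14
  9.00379044e+01  1.21789124e+02]
[ 0.38047272 -0.49953615  0.29984986] 15.3667
side [131 309] [[181.3 349.9]
 [179.5 344.6]
 [181.1 337.8]]
top [412 188] [[487.7 228.2]
 [493.  227.3]
 [478.7 228.3]]
```

View pics/e.png

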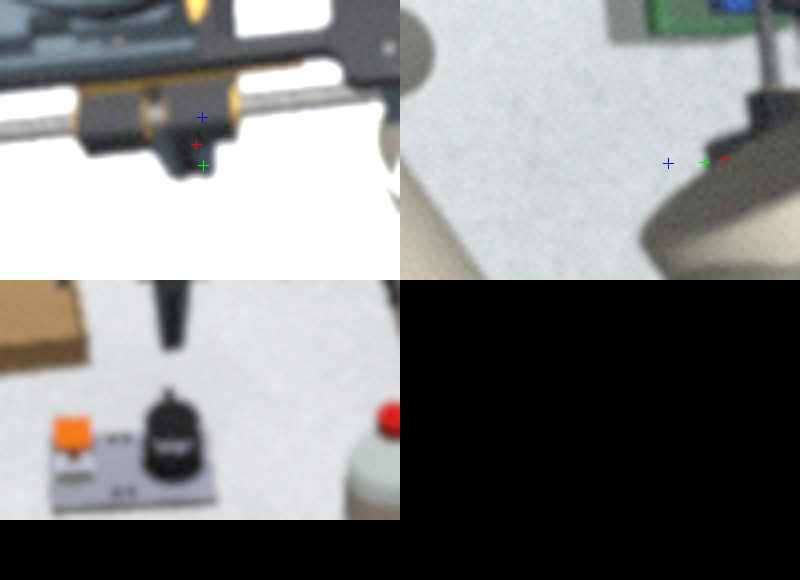

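The two views of this free pose suggest the real tips are about 2–3 cm above the reported TCP, laterally within about 1 cm. That agrees with feeling nothing at reported z = 0.03 over pad A. I'll feel pad C downward with a light contact stop.

```bash
cat >> p.py <<'E'
Z90=np.array([[0,-1,0],[1,0,0],[0,0,1.]])
def ori2(m):
    c=[ori(m)@Z90,ori(m)@Z90.T]; q5=ctrl.current_q()[5]
    def k(R):
        q=ctrl.ik([*pt(m,.034),.1],R); return 1e9 if q is None else abs(q[5]-q5)
    return min(c,key=k)
E
python3 - <<'E'
from p import *
x=pt('C',.034); R=ori2('C')
ctrl.goto([*x,.10],R); ctrl.move_l([*x,.060],vel=.12); ctrl.sleep(.15); f0=f(6)
hit=ctrl.move_l([*x,.012],vel=.03,contact_N=1.5); ctrl.sleep(.1)
print(hit,np.round(ctrl.current_tool_pos(),4),'dF',np.array(ctrl.current_contact_force())-[0,0,f0],f()-f0,'t',ctrl.current_t())
for n in('side','top'): np.save(f'C_{n}.npy',ctrl.read_camera(n))
E
```

```text
True [ 0.5654 -0.2655  0.0274] dF [ 0.10358115 -0.22950852  2.834118  ] 2.20136558330584 t 18.925
```

Contact came at reported z = 0.027, so there is a constant tool-length offset of about 3 cm. I continue pressing C in small steps to get its stiffness.

```bash
cat > steps.py <<'E'
from p import *
def press(m,f0,x):
    zs=[];Fs=[];z=ctrl.current_tool_pos()[2]
    for i in range(9):
        ctrl.sleep(.08); zs.append(ctrl.current_tool_pos()[2]); Fs.append(f(4)-f0)
        k=b=0
        if len(zs)>2:
            k,b=np.polyfit(zs,Fs,1); d=b/-k-zs[-1] if k<0 else 0
            if Fs[-1]>13 or (len(zs)>3 and d>.0098): break
        z-=.0015; ctrl.move_l([*x,z],vel=.03,contact_N=20)
    print(m,np.round(zs,4),np.round(Fs,2),'k N/mm',round(-k/1000,3),'onset',round(b/-k,4),'depth',round(b/-k-zs[-1],4))
E
python3 - <<'E'
from steps import *
x=pt('C',.034)
press('C',-.315,x)   # placeholder zero, re-read below
z=ctrl.current_tool_pos()[2]
ctrl.move_l([*x,.060],vel=.08); ctrl.sleep(.1); print('zero',f(6),'t',ctrl.current_t())
E
```

```text
C [0.0275 0.026  0.0245 0.023  0.0216 0.0201] [1.91 2.52 3.41 3.97 5.11 5.4 ] k N/mm 0.496 onset 0.0313 depth 0.0112
zero 0.0915842118670982 t 22.525
```

C has k ≈ 0.50 N/mm (the middle spring), with onset at about 0.0305 and a press of over 10 mm. B and A are next.

Run:
```python
from steps import *
for m in 'BA':
    x=pt(m,.034); R=ori2(m)
    ctrl.goto([*x,.07],R); ctrl.move_l([*x,.037],vel=.12); ctrl.sleep(.12); f0=f(6)
    ctrl.move_l([*x,.0275],vel=.04,contact_N=20)
    press(m,f0,x)
    ctrl.move_l([*x,.045],vel=.1); ctrl.sleep(.1); print('zero',f0,f(4)); ctrl.move_l([*x,.07],vel=.2)
    print(ctrl.current_t())
np.save('A_side.npy',ctrl.read_camera('side'))
```

```text
B [0.0276 0.026  0.0246 0.0231 0.0217] [3.85 5.03 6.25 8.37 9.11] k N/mm 0.944 onset 0.0315 depth 0.0098
zero -0.15856959743685703 -0.06828914474443964
27.825
A [0.0274 0.0257 0.0241 0.0226 0.0211 0.0196 0.0181] [0.36 0.56 1.51 1.85 2.31 2.51 3.02] k N/mm 0.294 onset 0.0285 depth 0.0105
zero 0.24466399129961977 -0.048162724069433616
33.6667
```

A is the softest (k ≈ 0.29, against 0.50 for C and 0.94 for B), and all three went well past halfway. Now I push A's tag.

Run:
```python
from p import *
x=pt('A',-.044); R=ori2('A')
ctrl.move_l([*x,.07],vel=.15); ctrl.move_l([*x,.030],vel=.12); ctrl.sleep(.12); f0=f(6)
for z in(.018,.012,.008,.006,.0045,.003,.0015,0,-.0015,-.003):
    hit=ctrl.move_l([*x,z],vel=.03,contact_N=24); ctrl.sleep(.1); F=f(3)-f0
    print(z,hit,round(ctrl.current_tool_pos()[2],4),round(F,2))
    if hit or F>20: break
ctrl.move_l([*x,.045],vel=.1); ctrl.move_l([*x,.15],vel=.2)
ctrl.goto([.35,.35,.25],R); ctrl.sleep(.2)
I=[]
for n in('side','top'):
    J=ctrl.read_camera(n); u=proj(n,[*poses['A'][:2],.03])[0].astype(int)
    I.append(cv2.resize(J[u[1]-35:u[1]+90,u[0]-50:u[0]+50] if n=='side' else J[u[1]-60:u[1]+65,u[0]-20:u[0]+80],(400,500),interpolation=cv2.INTER_CUBIC))
    hsv=cv2.cvtColor(J,cv2.COLOR_BGR2HSV); np.save(f'fin_{n}.npy',J)
cv2.imwrite('pics/f.png',np.clip(np.hstack(I)*1.3,0,255)); print(ctrl.current_t())
```

```text
0.018 False 0.0179 0.39
0.012 False 0.012 0.23
0.008 False 0.008 0.37
0.006 False 0.006 1.35
0.0045 False 0.0046 4.47
0.003 False 0.003 4.48
0.0015 False 0.0018 10.05
0 False 0.0016 38.78
41.625[ WARN:0@6.631] global loadsave.cpp:1063 imwrite_ Unsupported depth image for selected encoder is fallbacked to CV_8U.
```

View pics/f.png

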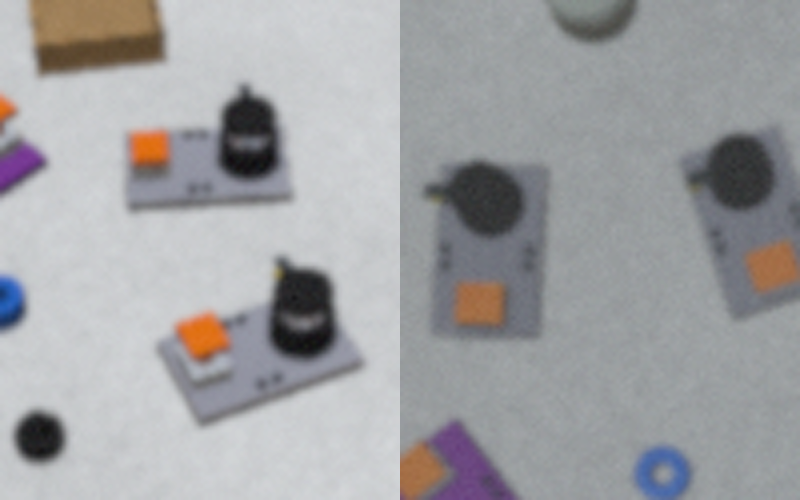

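The tag met a hard stop at reported z = 0.0016 (true z about 0.033). The side view shows A's orange head at (150,148), down near the plate, with its stem hidden. B's tag is up, A and B pads are up again, and their pointers are exposed. I'll check the tag height, mount drift and the other tags numerically.

```bash
cp poses.json poses0.json
python3 - <<'E'
from p import *
old={'side':{'A':(222.7,143.2),'B':(236.4,194.7),'C':(242.9,300.)},'top':{'A':(178.1,200.4),'B':(252.8,192.),'C':(366.1,196.4)}}
for n in old:
    J=np.load(f'fin_{n}.npy');H,S,V=[v.astype(int) for v in cv2.split(cv2.cvtColor(J,cv2.COLOR_BGR2HSV))]
    k,l,st,c=cv2.connectedComponentsWithStats(((H>4)&(H<22)&(S>130)&(V>90)).astype(np.uint8))
    for m,o in old[n].items():
        i=min((i for i in range(1,k) if st[i,4]>25),key=lambda i:np.hypot(*(c[i]-o)))
        exp=proj(n,[[*pt(m,-.044),.0525],[*pt(m,-.044),.034]]); print(n,m,'moved px',(c[i]-o).round(2),st[i,4],'expected if full',(exp[1]-exp[0]).round(2))
E
python3 fit.py
```

```text
side A moved px [0.34 4.35] 67 expected if full [0.3  4.36]
side B moved px [ 0.03 -0.02] 90 expected if full [0.18 4.26]
side C moved px [-0.03  0.02] 152 expected if full [0.13 3.65]
top A moved px [1.52 1.15] 78 expected if full [1.25 0.95]
top B moved px [-0.01  0.09] 70 expected if full [0.14 1.07]
top C moved px [-0.11 -0.01] 82 expected if full [-1.56  1.01]
A [0.5334 0.2361] -2.0 0.134 pad [0.5673 0.2349 0.062 ] tag [0.4894 0.2377 0.052 ]
B [0.5523 0.0384] 17.8 0.102 pad [0.5847 0.0488 0.062 ] tag [0.5104 0.0249 0.052 ]
C [ 0.535 -0.28 ] 23.9 0.115 pad [ 0.5661 -0.2662  0.062 ] tag [ 0.4948 -0.2978  0.052 ]
```

Tag A moved exactly as far as a full push should, tags B and C have not moved, and no mount has shifted (all within fit noise).

```bash
python3 -c "from bench import ctrl;print(ctrl.current_t());print(ctrl.sign_off())"
```

```text
41.725
the job is handed in; nothing more can be done
None
```

I pressed all three pads past halfway and pushed down the tag on the softest mount, the leftmost grey one (0.29 N/mm, against 0.50 and 0.94); the other two tags stayed up, no mount shifted, and I handed it in at 41.7 s of the 64 s.

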